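Clamp a detector tube in its V cradle and set its bias dial

TASK

Lift the cream detector tube off its grey storage rest, lower it (do not drop it) into the two V saddles of the cradle with the straight barrel spanning both saddles evenly, and let go. Then swing the hinged strap over and press it down onto the tube, and after that turn the dial of the supply clockwise until its white pointer is at the one long, thick mark. Leave the mug, tumbler and bottle where they are.

Things in the scene. Friction and masses are not known exactly. Their poses are not given: they have to be found in the camera images.
- tube: Loose detector tube, about 0.35 kg: cream, 40 mm diameter, straight barrel 176 mm long, 20 mm dome at its +x end, aluminium stub (18 mm diameter, 16 mm) at -x. Origin on the axis at the barrel's middle; x along the axis, roll means nothing. Starts level along the rest's x, axis 42 mm above the table, 16 mm clear under its middle. Either way round is right in the cradle.
- cradle: Fixed cradle: steel plate 170 x 100 x 12 mm, two aluminium 90-degree V saddles 24 mm long, 64 mm wide, centred at x = +62 and -62 mm, tops 56 mm above the table, nothing but the plate between them. Origin under the plate's centre, on the table; x along the V. Hinge post (12 mm in y, top 82 mm high) at x = +62, y = +38 mm.
- seat (a point): Point in the cradle where the middle of the barrel belongs: above the cradle's origin, 60 mm above the table, the height of the tube's axis when seated. A barrel within 13 mm of it lengthwise still covers both saddles.
- strap (a joint): Clamp strap's angle about a level hinge along the cradle's x: about 0.01 = down on the seated tube, 1.57 = upright, more = leaning out to the cradle's +y side. Starts at 1.9 to 2.4; stops at 2.6 and, with no tube, -0.12. Stiff hinge: it stays where it is left; about 2 N at the handle moves it.
- strap_handle (a point): Centre of the strap's T handle: steel bar 14 mm diameter, 34 mm long, parallel to the hinge, at the strap's free end, 80 mm from the hinge axis. The strap is 16 mm wide, 5 mm thick, with a 6 mm rubber pad inside, 38 mm from the hinge. Closed, the handle is 88 mm above the table at the cradle's x = +62, y = -42 mm.
- strap_hinge (a point): Point on the hinge axis of the strap, fixed to the cradle at x = +62, y = +38 mm, 88 mm above the table. The strap swings in the cradle's y-z plane through this point.
- dial (a joint): Angle of the dial: 0 at the first tick, growing clockwise seen from above to 4.71 at the last of the 11 ticks (0.471 apart). The long thick mark is the fifth tick from the start, at 1.885. Starts at 0.5 to 1.1. It turns with slight friction (0.03 N m) and stays.
- dial_grip (a point): On the dial's vertical axis, 92 mm above the table, where to grip. The black dial is a skirt disc 56 mm in diameter, its top 70 mm above the table, with an upright bar grip 50 mm long, 14 mm thick, its top 102 mm above the table. The point's x axis runs along the bar; the white pointer line lies on the half towards -x.
- dial_mark (a point): Middle of the long thick black mark, 25 x 5 mm, radial, on the top of the supply, 44 mm from the dial's axis.
- supply: The fixed supply: an aluminium box 140 x 130 x 60 mm, origin at the centre of its underside on the table, the dial at the middle of its top.
- rest: The fixed storage rest: grey plastic plate 180 x 64 x 6 mm, origin at the centre of its underside, with two saddles 12 mm thick and 56 mm wide at x = +66 and -66 mm, whose lips reach 32 mm above the table. It and the supply may swap sides.
- mug: A white mug, 80 mm wide, 90 mm tall, a bystander; origin under its centre.
- tumbler: A drinking glass, 68 mm wide, 90 mm tall, a bystander; origin under its centre.
- bottle: A green glass bottle, 68 mm wide, 200 mm tall, a bystander; origin under its centre.
Things that resemble listed ones, but are neither listed nor needed, are in the scene too. What is shaped like the cradle but orange is not meant.

How it is judged:
By the outcome, as a careful person would: the job done as asked, in the order asked, and still so for the second after the job is handed in, with the robot touching nothing.
It also fails if it takes over 58 s, if anything falls off the work surface, if the arm or the gripper's body presses on something with over 40 N, if the wrist force passes 120 N, or if a joint passes its speed limit or range.

ROBOT

A 6-joint arm with a two-finger parallel gripper is mounted at the origin on the work surface. World frame = base frame: x ahead of the robot, y to its left, z up, the work surface at z = 0. Lengths are in mm, angles in rad, forces in N, time in s.
With the tool pointing down it reaches from about 350 to 725 mm from the base axis. Payload 4.3 kg.
Tool frame: the origin (TCP) lies at the very end of the fingers, on their centre line; the grasp point (between the pads) lies 19 mm behind it; z points along the fingers, y is the line along which they close (so a half turn about z gives the same grasp; the last joint's range is limited). The gripper opens to 85 mm and grips with 20 to 120 N. Pads are 22 mm wide; open, the fingers measure 114 mm over their backs; the gripper's body (76 mm by 85 mm) begins 54 mm behind the grasp point. The pads swing forward as they close: fully open they stand 13 mm farther back than shut.
Start: joints at [1.073, 0.377, 0.081, 1.274, 0, 1.46], TCP at [217.448, 532.338, 231.329] pointing down, gripper open.
Joint ranges: [-2.72, 2.72], [-0.84, 1.66], [-1.02, 1.22], [-1.77, 2.12], [-1.37, 1.28], [-3.14, 3.14]. Speed limits (rad/s): [2.57, 2.57, 3.14, 3.14, 3.14, 3.14].

INTERFACE

Orientations are given as a unit quaternion [x, y, z, w].
In Python, from workcell import observe, grab_frame, calibration, close_job, search_frame, trace, place_of gives the robot as it stands. The module is installed in compiled form; this text tells all that it offers.
- The arm moves only by the tool servo_tool, never from a script. Its argument "increments" is a list of rows, each a list of 6 numbers: the shift along the tool's x, y, z in mm, then the turn, a rotation vector about the tool's x, y, z in rad. In form: [[x, y, z, rx, ry, rz], ...]. A call has 1 to 8 rows; each row is the pose to reach, as a shift and turn from the pose commanded when the call began, along the tool's axes at that moment; what a row does not reach only later rows make up. A row lasts 1/8 s, in which the tool goes at most 62.5 mm and 10.7 degrees, less where a joint would pass 70% of its speed; a pose out of reach is approached as far as the arm can. A call with a gripper value outside its range is refused whole. "hand" is the gripper's target within -1 to 1 (shut at 1, half-way at 0, fully open at -1), set as the call begins (left out, the last holds). The fingers move at their own pace and stop on an object; "newtons" is the grip in N (left out, the last holds). Time passes only in rows, so rows that repeat a pose let the fingers close. It gives the time, the measured TCP pose, the force, the opening and the grip force at its end, in the units of the state.
- observe(): the state, without advancing time (a new reading comes with each control period).
- grab_frame(name): name is "scene" or "top"; returns the picture (400x640x3 uint8, red, green, blue); there is no depth.
- calibration(name): a dict with "fovy" (degrees; the focal length in pixels is half the picture's height over the tangent of half this angle, whatever the lens; pixels are square), "cx", "cy" (the principal point, pixels), "position" and "orientation" of the camera in the world. Camera axes: x right, y down, z forward; pixel columns grow to the right and rows downward; lengths in mm; the calibration is good to about 2 mm. A picture is of the moment at which its call begins. calibration takes no time and is no camera call.
- close_job(): hands the job in; it is judged then, once.
Trained networks look in the newest picture that a camera, given by its name, has taken for a name from the list of things; names that differ only in an ending like _2 or _b are one class to them, and where a whole thing is asked for, a point or a joint stands for the part that bears it (a point fixed in the world has none). Each returns a list of dicts, best first, with "p" (0 to 1); they miss things now and then, are a little off and sometimes report something else, mostly with a low value. They report only what shows in the picture. A call takes as long as a camera call. They do not tell look-alikes from the thing itself.
- search_frame(camera, target): "rect" ([left, top, right, bottom] in pixels, round what is visible of it).
- trace(camera, target): "mask" (400x640 bool, what is visible of it) and "rect" ([left, top, right, bottom] in pixels, round what is visible of it).
- place_of(camera, target): "at" ([column, row] in pixels: a listed point, or the origin of a listed thing).
The state is a dict: "clock": time; "q": joint angles; "joint_vel": joint speeds; "tau": joint torques, N m; "tcp_pos": TCP position; "eef_rot": TCP orientation; "ft_force": force on the tool from outside, world axes, zero at the start; "moment": the same for the moment, N m; "width": finger opening in mm; "finger_force": force on a finger pad.
Only numpy, scipy, OpenCV 4.12 (cv2) and the standard library are available. Lean on these libraries where they do the work, as an engineer would, in place of code of your own. Each camera call takes 0.05 s, during which the arm holds its last target. There are 200 camera calls.

## Working session

There is one attempt and no reset: what is moved stays moved. The work goes in short steps, Python scripts to look and compute and a tool call to move; the robot and the scene stay as the last step left them, time stands still between calls to the robot, and variables do not carry over. Pictures are saved under pics/ and viewed, at most 10 in all, crops included, and the job is handed in when it is done.

Besides the shell and the picture viewer there is one more tool, called after ">>>" by a JSON object that holds its "method" and its "body". servo_tool: Moves the arm, as the interface text tells. Its arguments: {"type":"object","properties":{"increments":{"type":"array"},"hand":{"type":"number"},"newtons":{"type":"number"}},"required":["increments"]}

```bash
mkdir -p pics; cat > h.py <<'E'
import numpy as np, cv2
from scipy.spatial.transform import Rotation as R
from workcell import *
def cam(n):
    c=calibration(n); f=200/np.tan(np.radians(c["fovy"])/2)
    return np.array(c["position"]),R.from_quat(c["orientation"]).as_matrix() if len(np.shape(c["orientation"]))==1 else np.array(c["orientation"]),f,c["cx"],c["cy"]
def back(n,uv,z):
    p,M,f,cx,cy=cam(n); d=M@np.array([(uv[0]-cx)/f,(uv[1]-cy)/f,1]); return p+d*(z-p[2])/d[2]
def proj(n,X):
    p,M,f,cx,cy=cam(n); c=M.T@(np.array(X,float)-p); return np.array([cx+f*c[0]/c[2],cy+f*c[1]/c[2]])
def snap(n,fn,crop=None,s=1):
    im=grab_frame(n)[:,:,::-1]
    if crop: l,t,r,b=crop; im=im[t:b,l:r]
    cv2.imwrite("pics/"+fn,cv2.resize(im,None,fx=s,fy=s,interpolation=cv2.INTER_CUBIC))
E
python3 - <<'E'
from h import *
for n in ("scene","top"):
    snap(n,n+"0.png",None,1.25); print(n,calibration(n))
    for t,z in (("tube",42),("cradle",0),("seat",60),("strap_handle",None),("strap_hinge",88),("dial_grip",92),("dial_mark",60),("supply",0),("rest",0),("mug",0),("tumbler",0),("bottle",0)):
        for r in place_of(n,t)[:3]:
            print(t,round(r["p"],2),np.round(r["at"]),np.round(back(n,r["at"],z)[:2]) if z is not None else "")
print(observe())
E
```

```text
scene {'fovy': 48.54276094748624, 'cx': 320.14931566522466, 'cy': 196.8091916541304, 'position': array([1379.52639904,  699.49574381,  979.43534251]), 'orientation': array([ 0.3709532 ,  0.81274023, -0.40927185, -0.18532026])}
tube 0.78 [411. 271.] [529. 305.]
cradle 0.84 [455. 225.] [209. 286.]
cradle 0.8 [314. 241.] [581. -23.]
cradle 0.68 [324. 219.] [475. -71.]
seat 0.9 [456. 211.] [212. 282.]
seat 0.82 [314. 230.] [591. -16.]
strap_handle 0.59 [442. 218.] 
strap_handle 0.52 [324. 221.] 
strap_hinge 0.79 [312. 232.] [627.   9.]
strap_hinge 0.71 [470. 221.] [265. 350.]
dial_grip 0.71 [268. 180.] [ 525. -291.]
dial_mark 0.68 [269. 191.] [ 541. -273.]
supply 0.61 [313. 232.] [551. -57.]
supply 0.6 [268. 196.] [ 510. -314.]
rest 0.73 [316. 228.] [528. -61.]
rest 0.59 [407. 283.] [539. 302.]
mug 0.22 [315. 228.] [532. -64.]
tumbler 0.87 [232. 246.] [ 775. -207.]
tumbler 0.62 [246. 176.] [ 471. -480.]
tumbler 0.5 [323. 219.] [477. -74.]
bottle 0.6 [246. 176.] [ 474. -480.]
top {'fovy': 43.54568575224498, 'cx': 324.4208967006104, 'cy': 198.05800919950246, 'position': array([ 340.9267964
[... 757 characters left out ...]
{'clock': 1.3, 'q': array([1.07270503e+00, 3.77298224e-01, 8.09524583e-02, 1.27437613e+00,
       2.01942748e-05, 1.46047592e+00]), 'joint_vel': array([ 4.80491539e-04, -5.08964496e-04,  7.73717462e-04, -2.13310919e-04,
        8.60095680e-05,  1.39526420e-04]), 'tau': array([-5.54306382e-05, -4.63522303e+01,  2.70151913e+01,  3.85237208e-04,
       -1.91654071e-04, -9.24991753e-06]), 'tcp_pos': array([217.43353562, 532.33066573, 231.31192869]), 'eef_rot': array([1.92672981e-01, 9.81263023e-01, 3.85318169e-05, 1.51402952e-06]), 'ft_force': array([ 0.33315214, -0.17594897, -0.00896182]), 'moment': array([-0.00396188,  0.02118973, -0.03001154]), 'finger_force': 0.0, 'width': 85.64127800585553}
```

View images.

```bash
python3 - <<'E'
import cv2
im=cv2.imread("pics/top0.png"); c=im[100:420,180:620]; cv2.imwrite("pics/top0c.png",cv2.resize(c,None,fx=1.8,fy=1.8,interpolation=cv2.INTER_CUBIC))
E
```

```text
(no output)
```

View pics/scene0.png

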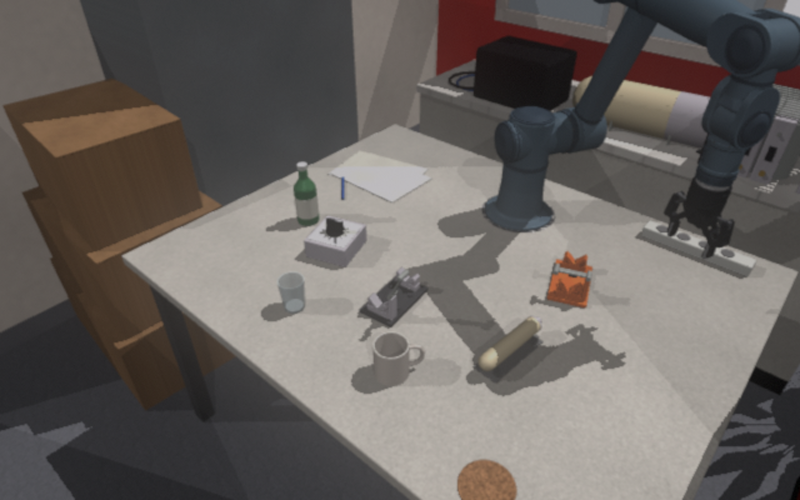

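View pics/top0c.png

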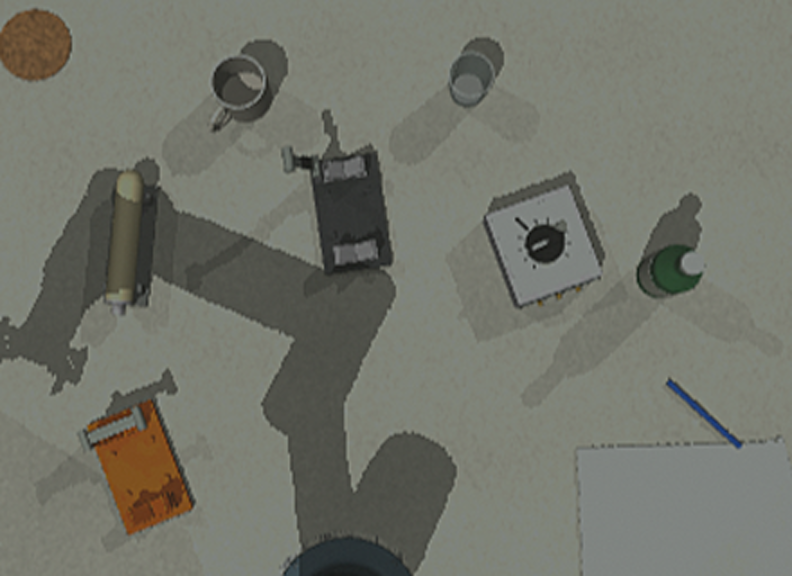

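```bash
cat > fit.py <<'E'
from h import *
from scipy.optimize import minimize
def box(cx,cy,cz,l,w,hh): return np.array([[cx+i*l/2,cy+j*w/2,cz+k*hh/2] for i in(-1,1) for j in(-1,1) for k in(-1,1)])
def cyl(p0,p1,r,r1=None):
    p0,p1=np.array(p0,float),np.array(p1,float); d=(p1-p0)/np.linalg.norm(p1-p0); a=np.cross(d,[0.3,.5,.8]); a/=np.linalg.norm(a); b=np.cross(d,a)
    t=np.linspace(0,2*np.pi,24)[:,None]; o=a*np.cos(t)+b*np.sin(t); return np.vstack([p0+r*o,p1+(r if r1 is None else r1)*o])
def tube(q): return [np.vstack([cyl([-88,0,42],[88,0,42],20),cyl([98,0,42],[108,0,42],17,4)]),cyl([-104,0,42],[-88,0,42],9)]
def supply(q): return [box(0,0,30,140,130,60),cyl([0,0,60],[0,0,70],28)]
def cradle(q):
    P=[box(0,0,6,170,100,12),box(62,38,47,24,12,70)]
    for s in(62,-62): 
        for e in(-1,1): P.append(np.array([[s+i*12,e*y,z] for i in(-1,1) for y,z in((32,12),(32,56),(28,56),(0,28),(0,12))]))
    c,s=np.cos(q[3]),np.sin(q[3]); h=lambda r,n:[38-r*c-n*s*1.0,88+r*s-n*c]
    P.append(np.array([[62+i*8,*h(r,n)] for i in(-1,1) for r in(0,80) for n in(-2.5,2.5)]))
    P.append(cyl([45,*h(80,0)],[79,*h(80,0)],7)); return P
def render(n,parts,q,S=4):
    m=np.zeros((400*S,640*S),np.uint8); c,s=np.cos(q[2]),np.sin(q[2])
    for P in parts(q):
        W=P@np.array([[c,s,0],[-s,c,0],[0,0,1]])+[q[0],q[1],0]
        uv=np.array([proj(n,w) for w in W])
        cv2.fillConvexPoly(m,cv2.convexHull(np.round((uv+.5)*S).astype(np.int32)),255)
    return cv2.resize(m,(640,400),interpolation=cv2.INTER_AREA)/255.
def fit(parts,masks,q0,step):
    f=lambda q:sum(np.abs(render(n,parts,q)-m).sum()/m.sum() for n,m in masks.items())
    q0=np.array(q0,float); r=minimize(f,q0,method="Nelder-Mead",options=dict(initial_simplex=np.vstack([q0]+[q0+np.eye(len(q0))[i]*step[i] for i in range(len(q0))]),maxiter=200,xatol=.02,fatol=1e-3))
    return r.x,r.fun
def masks(t,guess,z,cams=("top","scene")):
    o={}
    for n in cams:
        g=proj(n,[*guess,z]); c=[r for r in trace(n,t) if r["mask"][max(0,int(g[1])-25):int(g[1])+25,int(g[0])-25:int(g[0])+25].sum()>100]
        if c: o[n]=c[0]["mask"].astype(float); print(t,n,round(c[0]["p"],2),c[0]["rect"],int(c[0]["mask"].sum()))
    return o
E
python3 - <<'E'
from fit import *
for n in("top","scene"): grab_frame(n)
for t,g,z,fn,q0,st in (("tube",(542,303),42,tube,[542,303,0],[8,8,.1]),("supply",(518,-306),30,supply,[518,-306,.3],[8,8,.15]),("cradle",(576,-16),30,cradle,[576,-16,.1,2.1],[8,8,.1,.2])):
    M=masks(t,g,z)
    for cams in(("top",),("scene",),("top","scene")):
        m={k:M[k] for k in cams if k in M}
        if m: x,f=fit(fn,m,q0,st); print(t,cams,np.round(x,3),round(f,3))
    import pickle; pickle.dump(M,open(t+".pkl","wb"))
E
```

```text
tube top 0.57 [189.6, 152.9, 206.2, 219.6] 729
tube scene 0.97 [383.4, 247.6, 436.9, 298.2] 845Traceback (most recent call last):
  File "<stdin>", line 7, in <module>
  File "fit.py", line 25, in fit
    q0=np.array(q0,float); r=minimize(f,q0,method="Nelder-Mead",options=dict(initial_simplex=np.vstack([q0]+[q0+np.eye(len(q0))[i]*step[i] for i in range(len(q0))]),maxiter=200,xatol=.02,fatol=1e-3))
                             ~~~~~~~~^^^^^^^^^^^^^^^^^^^^^^^^^^^^^^^^^^^^^^^^^^^^^^^^^^^^^^^^^^^^^^^^^^^^^^^^^^^^^^^^^^^^^^^^^^^^^^^^^^^^^^^^^^^^^^^^^^^^^^^^^^^^^^^^^^^^^^^^^^^^^^^^^^^^^^^^^^^^^^^^^^
    res = _minimize_neldermead(fun, x0, args, callback, bounds=bounds,
                               **options)
    fxr = func(xr)
    fx = function(np.copy(x), *(wrapper_args + args))
  File "fit.py", line 24, in <lambda>
    f=lambda q:sum(np.abs(render(n,parts,q)-m).sum()/m.sum() for n,m in masks.items())
               ~~~^^^^^^^^^^^^^^^^^^^^^^^^^^^^^^^^^^^^^^^^^^^^^^^^^^^^^^^^^^^^^^^^^^^^
  File "fit.py", line 24, in <genexpr>
    f=lambda q:sum(np.abs(render(n,parts,q)-m).sum()/m.sum() for n,m in masks.items())
                          ~~~~~~^^^^^^^^^^^
  File "fit.py", line 20, in render
    uv=np.array([proj(n,w) for w in W])
                 ~~~~^^^^^
  File "h.py", line 10, in proj
    p,M,f,cx,cy=cam(n); c=M.T@(np.array(X,float)-p); return np.array([cx+f*c[0]/c[2],cy+f*c[1]/c[2]])
                ~~~^^^
  File "h.py", line 5, in cam
    c=calibration(n); f=200/np.tan(np.radians(c["fovy"])/2)
ValueError: time passes only in moves, steps and waits
```

```bash
python3 - <<'E'
s=open("h.py").read().replace("def cam(n):","import functools\n@functools.cache\ndef cam(n):"); open("h.py","w").write(s)
E
cat > run.py <<'E'
from fit import *
import pickle
L=(("tube",(542,303),42,tube,[542,303,0],[8,8,.1]),("supply",(518,-306),30,supply,[518,-306,.3],[8,8,.15]),("cradle",(576,-16),30,cradle,[576,-16,.1,2.1],[8,8,.1,.2]))
for n in("top","scene"): cv2.imwrite(f"pics/raw_{n}.png",grab_frame(n)[:,:,::-1])
A={l[0]:masks(*l[:3]) for l in L}; pickle.dump(A,open("m.pkl","wb"))
for t,g,z,fn,q0,st in L:
    M=A[t]
    for cams in(("top",),("scene",),("top","scene")):
        m={k:M[k] for k in cams if k in M}
        if m: x,f=fit(fn,m,q0,st); print(t,cams,np.round(x,3),round(f,3))
print(observe()["clock"])
E
time python3 run.py
```

```text
tube top 0.63 [190.0, 155.7, 204.2, 219.2] 765
tube scene 0.73 [383.8, 251.4, 434.3, 295.2] 837
supply top 0.86 [360.9, 166.9, 409.0, 214.6] 1797
supply scene 0.88 [245.1, 173.2, 292.9, 217.5] 1459
cradle top 0.75 [271.4, 146.7, 315.7, 199.2] 1550
cradle scene 0.97 [286.5, 215.9, 339.7, 260.9] 1266
tube ('top',) [ 5.38425e+02  3.04912e+02 -9.30000e-02] 0.067
tube ('scene',) [ 5.37834e+02  3.04460e+02 -1.00000e-01] 0.055
tube ('top', 'scene') [ 5.38529e+02  3.04753e+02 -1.05000e-01] 0.125
supply ('top',) [ 5.16345e+02 -3.00816e+02  3.09000e-01] 0.054
supply ('scene',) [ 5.15285e+02 -3.02963e+02  3.35000e-01] 0.033
supply ('top', 'scene') [ 5.16127e+02 -3.02096e+02  3.15000e-01] 0.095
cradle ('top',) [ 5.78363e+02 -2.10620e+01  1.20000e-01  1.95500e+00] 0.072
cradle ('scene',) [ 5.74917e+02 -2.40180e+01  1.35000e-01  2.36800e+00] 0.098
cradle ('top', 'scene') [ 5.78067e+02 -2.24010e+01  1.05000e-01  1.99000e+00] 0.193
1.9
real	0m5.096s
user	0m3.786s
sys	0m0.638s
```

```bash
cat > plan.py <<'E'
import sys; from h import *
def row(p,yaw,pos=None,rot=None):
    """row to bring TCP to p, tool down, tool y along world yaw (mod pi)"""
    o=observe(); P=np.array(o["tcp_pos"]) ; C=R.from_quat(o["eef_rot"])
    y=C.as_matrix()[:,1]; cur=np.arctan2(y[1],y[0]); yaw=cur+(yaw-cur+np.pi/2)%np.pi-np.pi/2
    ty=np.array([np.cos(yaw),np.sin(yaw),0]); tz=np.array([0,0,-1.]); T=R.from_matrix(np.c_[np.cross(ty,tz),ty,tz])
    return np.round(C.inv().apply(np.array(p)-P),1),np.round((C.inv()*T).as_rotvec(),4)
if __name__=="__main__":
    a=[float(v) for v in sys.argv[1:]]
    for i in range(0,len(a),4): print(*row(a[i:i+3],a[i+3]))
    o=observe(); print(np.round(o["q"],2),np.round(o["tcp_pos"],1),o["clock"],np.round(o["ft_force"],1))
E
python3 plan.py 526.5 306 110 1.466 526.5 306 24 1.466
```

```text
[-371.7  -92.7  121.3] [ 1.000e-04  0.000e+00 -2.829e-01]
[-371.7  -92.7  207.3] [ 1.000e-04  0.000e+00 -2.829e-01]
[ 1.07  0.38  0.08  1.27 -0.    1.46] [217.4 532.3 231.3] 1.9 [-0.6  0.3  0.4]
```

>>> {"method": "servo_tool", "body": {"increments": [[-371.7,-92.7,121.3,0,0,-0.283],[-371.7,-92.7,121.3,0,0,-0.283],[-371.7,-92.7,121.3,0,0,-0.283],[-371.7,-92.7,121.3,0,0,-0.283],[-371.7,-92.7,121.3,0,0,-0.283],[-371.7,-92.7,121.3,0,0,-0.283],[-371.7,-92.7,121.3,0,0,-0.283],[-371.7,-92.7,121.3,0,0,-0.283]], "hand": -1, "newtons": 30}}

```text
clock: 2.9
tcp_pos: [527.7, 304.1, 108.9]
eef_rot: [0.054, 0.999, -0.0, -0.001]
ft_force: [-1.4, 0.4, 0.4]
width: 85.6
finger_force: 0.0
```

```bash
python3 plan.py 526.5 306 24 1.466; python3 - <<'E'
from h import *
snap("scene","a.png",[300,130,500,310],4)
snap("top","a2.png",[150,130,420,240],2.9)
E
```

```text
[ 1.3  1.8 84.9] [-0.0007 -0.001  -0.0036]
[ 0.42  0.51 -0.04  1.02 -0.    0.53] [527.7 304.1 108.9] 2.9 [-1.4  0.4  0.4]
```

View pics/a.png

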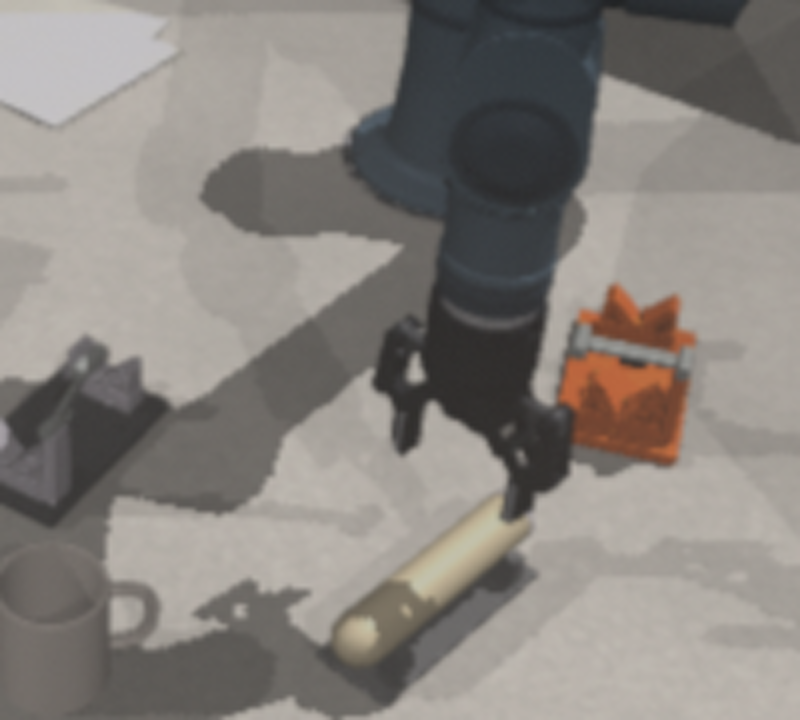

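>>> {"method": "servo_tool", "body": {"increments": [[0,0,40,0,0,0],[0,0,70,0,0,0],[0,0,86,0,0,0],[0,0,86,0,0,0],[0,0,86,0,0,0]]}}

```text
clock: 3.62
tcp_pos: [527.3, 306.8, 25.5]
eef_rot: [0.052, 0.999, 0.001, 0.001]
ft_force: [-0.4, 0.8, 0.8]
width: 85.7
finger_force: 0.0
```

>>> {"method": "servo_tool", "body": {"increments": [[0,0,0,0,0,0],[0,0,0,0,0,0],[0,0,0,0,0,0],[0,0,0,0,0,0],[0,0,0,0,0,0],[0,0,0,0,0,0]], "hand": 1, "newtons": 30}}

```text
clock: 4.38
tcp_pos: [527.0, 306.5, 24.8]
eef_rot: [0.052, 0.999, 0.001, 0.001]
ft_force: [-0.1, 1.2, 5.7]
width: 39.0
finger_force: 29.9
```

>>> {"method": "servo_tool", "body": {"increments": [[0,0,-25,0,0,0],[0,0,-70,0,0,0],[0,0,-130,0,0,0],[0,0,-190,0,0,0],[0,0,-190,0,0,0],[0,0,-190,0,0,0]]}}

```text
clock: 5.12
tcp_pos: [525.6, 305.4, 212.1]
eef_rot: [0.052, 0.999, -0.001, -0.001]
ft_force: [-1.2, -1.2, -4.3]
width: 39.1
finger_force: 31.6
```

```bash
cat > crad.py <<'E'
from fit import *
# dark plate segmentation + pose fit, and residual check
for n in("top","scene"): grab_frame(n)
for k in range(2):
    M=masks("cradle",(576,-20),30)
    for cams in(("top",),("scene",),("top","scene")):
        m={k:M[k] for k in cams if k in M}
        if m: x,f=fit(cradle,m,[577,-21,.11,2.1],[6,6,.08,.2]); print(cams,np.round(x,3),round(f,3))
im=cv2.imread("pics/raw_top.png").astype(float)
print(im[150:205:6,275:320:4].mean(2).astype(int))
E
python3 crad.py; python3 plan.py 577 -22 210 1.686
```

```text
cradle scene 0.93 [287.5, 218.2, 344.8, 262.9] 1331
('scene',) [ 5.73512e+02 -2.24330e+01  1.23000e-01  2.13400e+00] 0.074
('top', 'scene') [ 5.73512e+02 -2.24330e+01  1.23000e-01  2.13400e+00] 0.074
cradle scene 0.93 [287.5, 218.2, 344.8, 262.9] 1331
('scene',) [ 5.73512e+02 -2.24330e+01  1.23000e-01  2.13400e+00] 0.074
('top', 'scene') [ 5.73512e+02 -2.24330e+01  1.23000e-01  2.13400e+00] 0.074
[[ 47  25  66  66  61  43  50 120  39  51 125 108]
 [111 124  90  54  92  90 110  96  30  50 125 122]
 [127 118  44  45  47  47  47  52  49  52 114 124]
 [114 115  85  49  48  48  51  50  51  53 126 124]
 [114 126 122  53  53  52  54  52  51  51  72 127]
 [125 125 117  52  53  53  51  52  53  45  48 127]
 [125 124 114  46  46  46  39  36  37  36  50 122]
 [128 124 124  52  44  89  91 108 107  90  50 127]
 [ 76  77  72 128  50  26  33  34  30  44  86 124]
 [ 76  75  68  67  69  70  66  79  70  78  81 130]]
[ -85.5 -320.3    2.5] [-0.0013 -0.0031 -0.22  ]
[0.42 0.45 0.15 1.27 0.   0.53] [525.5 305.5 212.2] 5.425 [ 0.4  0.5 -3.8]
```

```bash
python3 plan.py 564.7 -23.4 210 1.691
python3 - <<'E'
from fit import *
im=cv2.imread("pics/raw_top.png"); S=12; l,t,r,b=262,140,328,206
big=cv2.resize(im[t:b,l:r],None,fx=S,fy=S,interpolation=cv2.INTER_CUBIC)
q=[576,-22,.12]; c,s=np.cos(q[2]),np.sin(q[2])
def pt(p): 
    w=[q[0]+c*p[0]-s*p[1],q[1]+s*p[0]+c*p[1],p[2]]; return tuple(np.round((proj("top",w)+.5-[l,t])*S).astype(int).tolist())
def poly(P,col): cv2.polylines(big,[np.array([pt(p) for p in P])],True,col,1)
poly([(85,50,12),(85,-50,12),(-85,-50,12),(-85,50,12)],(0,255,0))
for x in(62,-62): poly([(x+12,32,56),(x+12,-32,56),(x-12,-32,56),(x-12,32,56)],(0,0,255))
for a in(1.9,2.1,2.3): cv2.circle(big,pt((62,38-80*np.cos(a),88+80*np.sin(a))),4,(255,0,255),-1)
cv2.imwrite("pics/ov.png",cv2.resize(big,(600,600)))
E
```

```text
[ -73.4 -323.     2.5] [-0.0013 -0.0031 -0.225 ]
[0.42 0.45 0.15 1.27 0.   0.53] [525.5 305.5 212.2] 5.425 [ 0.4  0.5 -3.8]
```

View pics/ov.png

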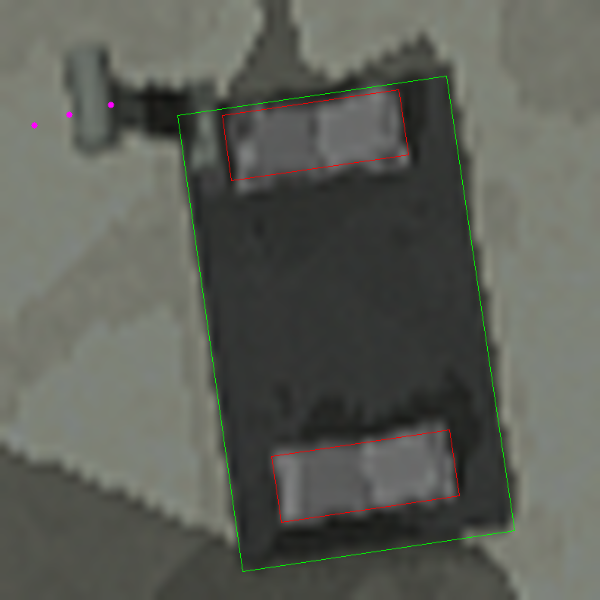

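>>> {"method": "servo_tool", "body": {"increments": [[-14,-55,2,0,0,-0.08],[-27,-115,2,0,0,-0.15],[-41,-175,2,0,0,-0.225],[-54,-235,2,0,0,-0.225],[-67,-290,2,0,0,-0.225],[-73.4,-323,2,0,0,-0.225],[-73.4,-323,2,0,0,-0.225],[-73.4,-323,2,0,0,-0.225]]}}

```text
clock: 6.42
tcp_pos: [565.3, -22.6, 211.6]
eef_rot: [-0.06, 0.998, 0.0, -0.0]
ft_force: [0.2, -0.0, -3.6]
width: 38.9
finger_force: 31.9
```

```bash
python3 plan.py 564.7 -23.4 60 1.691; python3 - <<'E'
from h import *
snap("top","b.png",[240,110,360,220],5)
snap("scene","b2.png",[240,130,400,290],3.7)
E
```

```text
[  0.6  -0.9 151.6] [ 0.0009 -0.0008 -0.    ]
[-0.15  0.36  0.01  1.22  0.   -0.27] [565.3 -22.6 211.6] 6.425 [ 0.2 -0.  -3.6]
```

View pics/b2.png

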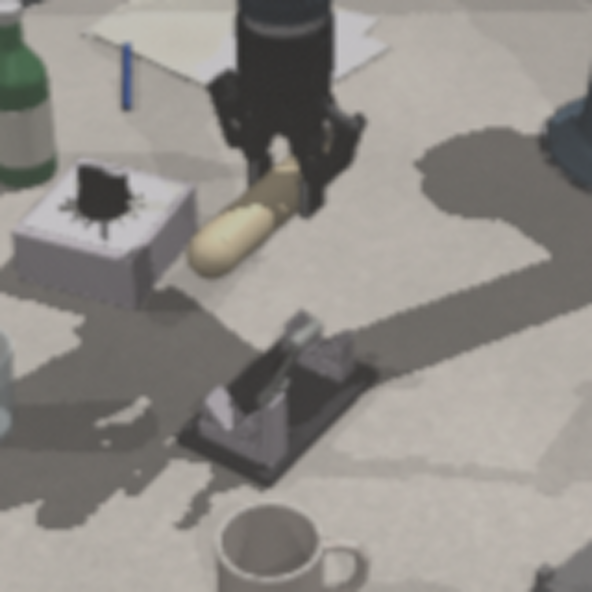

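>>> {"method": "servo_tool", "body": {"increments": [[0,-1,40,0,0,0],[0,-1,80,0,0,0],[0,-1,115,0,0,0],[0,-1,140,0,0,0],[0,-1,151,0,0,0],[0,-1,151,0,0,0]]}}

```text
clock: 7.28
tcp_pos: [565.4, -23.2, 60.7]
eef_rot: [-0.061, 0.998, 0.0, -0.001]
ft_force: [-0.4, -0.4, -4.1]
width: 39.0
finger_force: 31.9
```

```bash
python3 - <<'E'
from fit import *
def tube2(z): return lambda q:[P+[0,0,z-42] for P in tube(q)]
snap("top","c.png",[240,110,360,220],5)
snap("scene","c2.png",[260,170,380,280],5)
o=observe(); z=o["tcp_pos"][2]+17.2; print(np.round(o["tcp_pos"],1),o["ft_force"])
M=masks("tube",(576,-22),z)
for n in M: x,f=fit(tube2(z),{n:M[n]},[576,-22,.12],[6,6,.08]); print(n,np.round(x,3),round(f,3))
E
```

```text
[566.9 -23.7  62.2] [ 0.00618234 -0.16581228 -3.65952729]
tube top 0.38 [309.0, 177.6, 318.7, 201.8] 162
tube scene 0.82 [294.3, 208.8, 325.2, 243.0] 363
top [ 5.78998e+02 -4.13050e+01  3.70000e-01] 3.832
scene [ 5.82412e+02 -3.30980e+01  2.86000e-01] 0.735
```

View pics/c2.png

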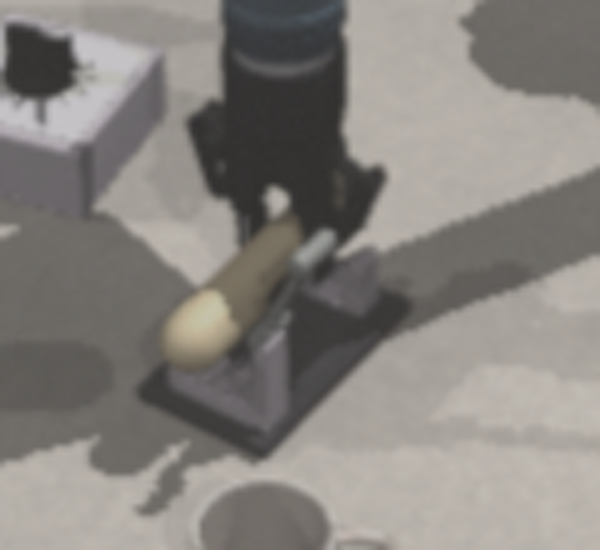

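>>> {"method": "servo_tool", "body": {"increments": [[0,0,4,0,0,0],[0,0,8,0,0,0],[0,0,11,0,0,0],[0,0,13,0,0,0],[0,0,14.5,0,0,0],[0,0,15,0,0,0]]}}

```text
clock: 8.22
tcp_pos: [565.8, -23.9, 45.9]
eef_rot: [-0.06, 0.998, 0.0, -0.0]
ft_force: [-0.4, -0.6, -3.7]
width: 39.3
finger_force: 31.9
```

>>> {"method": "servo_tool", "body": {"increments": [[0,0,1,0,0,0],[0,0,2,0,0,0],[0,0,3,0,0,0],[0,0,3,0,0,0]]}}

```text
clock: 8.72
tcp_pos: [566.3, -22.9, 44.4]
eef_rot: [-0.06, 0.998, 0.001, 0.001]
ft_force: [-3.4, 4.3, 7.3]
width: 39.5
finger_force: 33.0
```

>>> {"method": "servo_tool", "body": {"increments": [[0,0.7,0,0,0,0],[0,1.4,0,0,0,0],[0,1.4,0.7,0,0,0],[0,1.4,0.7,0,0,0]]}}

```text
clock: 9.22
tcp_pos: [566.5, -22.2, 43.7]
eef_rot: [-0.06, 0.998, 0.0, 0.001]
ft_force: [-4.1, 2.5, 11.3]
width: 39.0
finger_force: 33.3
```

>>> {"method": "servo_tool", "body": {"increments": [[0,0,0,0,0,0],[0,0,0,0,0,0],[0,0,0,0,0,0],[0,0,0,0,0,0]], "hand": -0.15}}

```text
clock: 9.72
tcp_pos: [565.6, -22.7, 42.1]
eef_rot: [-0.06, 0.998, -0.0, -0.0]
ft_force: [-0.7, 0.6, 0.4]
width: 49.3
finger_force: 0.0
```

>>> {"method": "servo_tool", "body": {"increments": [[0,0,0,0,0,0],[0,0,0,0,0,0],[0,0,0,0,0,0],[0,0,-20,0,0,0],[0,0,-60,0,0,0],[0,0,-110,0,0,0],[0,0,-160,0,0,0],[0,0,-160,0,0,0]], "hand": -0.8}}

```text
clock: 10.72
tcp_pos: [568.8, -23.0, 207.2]
eef_rot: [-0.06, 0.998, -0.001, 0.005]
ft_force: [-0.1, -0.9, -0.4]
width: 76.4
finger_force: 0.0
```

>>> {"method": "servo_tool", "body": {"increments": [[60,-40,-20,0,0,0],[120,-90,-20,0,0,0],[150,-140,-20,0,0,0],[150,-160,-20,0,0,0],[150,-160,-20,0,0,0]], "hand": 1}}

```text
clock: 11.35
tcp_pos: [434.8, -201.4, 221.4]
eef_rot: [-0.058, 0.998, 0.0, -0.0]
ft_force: [0.4, 0.9, -0.3]
width: -0.1
finger_force: 0.0
```

```bash
python3 - <<'E'
from fit import *
def asm(q): return [P+[0,0,18] for P in tube(q)]
snap("top","d.png",[255,130,335,210],5)
snap("scene","d2.png",[270,185,350,265],5)
a,b=cv2.imread("pics/d.png"),cv2.imread("pics/d2.png"); cv2.imwrite("pics/d3.png",np.hstack([a,b]))
o=observe(); print(np.round(o["tcp_pos"],1),o["width"],o["clock"])
M=masks("tube",(576,-22),60)
for n in M: x,f=fit(asm,{n:M[n]},[576,-22,.12],[6,6,.08]); print(n,np.round(x,3),round(f,3))
for n in("top","scene"):
    for t in("strap_handle","strap_hinge","seat","tube"):
        for r in place_of(n,t)[:3]: print(n,t,round(r["p"],2),np.round(r["at"],1))
for a in(1.9,2.0,2.1,2.2):
    c,s=np.cos(.12),np.sin(.12); y=38-80*np.cos(a); w=[576+c*62-s*y,-22+s*62+c*y,88+80*np.sin(a)]; print(a,np.round(w,1),proj("top",w),proj("scene",w))
E
```

```text
[ 435.4 -199.1  221.5] 0.41514805863269894 11.45
tube top 0.63 [289.3, 140.2, 308.3, 205.3] 685
tube scene 0.7 [295.7, 206.3, 337.8, 247.7] 503
top [ 5.79697e+02 -2.07950e+01  1.13000e-01] 0.128
scene [ 5.78272e+02 -2.32300e+01  1.25000e-01] 0.322
top strap_handle 0.62 [271.  152.5]
top strap_handle 0.46 [203.8 261.8]
top strap_hinge 0.79 [286.8 152.2]
top strap_hinge 0.73 [180.7 275.9]
top seat 0.67 [297.9 173.6]
top seat 0.66 [202.2 284.9]
top tube 0.6 [298.7 171.4]
scene strap_handle 0.68 [445.5 218.6]
scene strap_handle 0.66 [267.8 193.1]
scene strap_handle 0.49 [322.2 223.8]
scene strap_hinge 0.67 [312.8 234.5]
scene strap_hinge 0.67 [473.9 219.2]
scene seat 0.76 [457.3 213.6]
scene seat 0.64 [312.4 230.5]
scene tube 0.55 [315.7 225.5]
1.9 [629.9  48.8 163.7] [273.63130676 150.97454403] [321.09871285 218.5574683 ]
2.0 [629.   56.2 160.7] [271.29998195 151.51130856] [323.23041075 220.26275003]
2.1 [628.2  63.2 157.1] [269.10959565 152.07449258] [325.27026412 222.12451736]
2.2 [627.4  69.9 152.7] [267.08404484 152.65752186] [327.1948474  224.12195432]
```

View pics/d3.png

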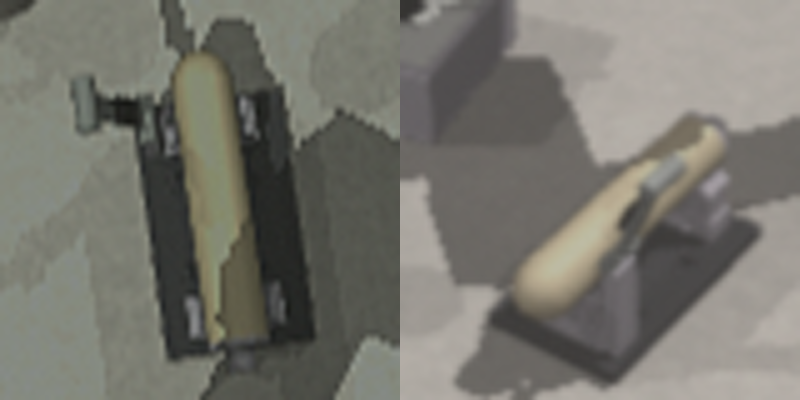

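```bash
python3 plan.py 629.3 54 225 0.12
```

```text
[-222.3  227.9   -2.7] [-0.0000e+00  1.0000e-04 -1.5699e+00]
[-0.56  0.19 -0.2   1.18  0.   -0.68] [ 436.1 -199.1  222.3] 11.95 [-0.5  0.5 -0.2]
```

>>> {"method": "servo_tool", "body": {"increments": [[-28,28,-3,0,0,-0.18],[-56,57,-3,0,0,-0.36],[-84,86,-3,0,0,-0.54],[-112,115,-3,0,0,-0.72],[-140,144,-3,0,0,-0.9],[-168,172,-3,0,0,-1.08],[-196,200,-3,0,0,-1.26],[-222.3,228,-3,0,0,-1.44]], "hand": -0.7, "newtons": 20}}

```text
clock: 12.95
tcp_pos: [630.1, 54.9, 225.2]
eef_rot: [-0.706, 0.709, -0.0, 0.0]
ft_force: [0.5, -0.2, 0.7]
width: 72.7
finger_force: 0.0
```

```bash
python3 plan.py 629.3 54 143.5 0.12; python3 plan.py 629.3 54 190 0.12
```

```text
[ 0.9  0.8 81.7] [-0.0002 -0.     -0.1244]
[-0.01  0.5   0.26  1.33  0.   -1.58] [630.1  54.9 225.2] 12.95 [ 0.5 -0.2  0.7]
[ 0.9  0.8 35.2] [-0.0002 -0.     -0.1244]
[-0.01  0.5   0.26  1.33  0.   -1.58] [630.1  54.9 225.2] 12.95 [ 0.5 -0.2  0.7]
```

>>> {"method": "servo_tool", "body": {"increments": [[0.5,0.5,30,0,0,-0.124],[0.5,0.5,60,0,0,-0.124],[0.5,0.5,78,0,0,-0.124],[0.5,0.5,81,0,0,-0.124],[0.5,0.5,81,0,0,-0.124]]}}

```text
clock: 13.58
tcp_pos: [629.0, 53.2, 144.8]
eef_rot: [0.746, -0.666, 0.0, -0.0]
ft_force: [-0.6, -0.9, 0.6]
width: 72.4
finger_force: 0.0
```

```bash
python3 - <<'E'
from h import *
snap("top","e.png",[255,130,335,210],5)
snap("scene","e2.png",[280,170,360,250],5)
a,b=cv2.imread("pics/e.png"),cv2.imread("pics/e2.png"); cv2.imwrite("pics/e3.png",np.hstack([a,b]))
o=observe(); print(np.round(o["tcp_pos"],1),o["width"],o["clock"],o["ft_force"])
E
```

```text
[629.6  53.1 145.6] 72.68098277104112 13.675 [-0.21425667 -0.0625493   0.785736  ]
```

View pics/e3.png

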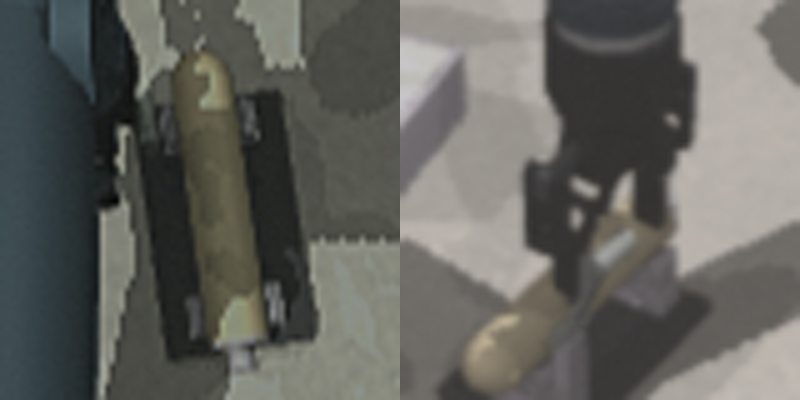

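>>> {"method": "servo_tool", "body": {"increments": [[0,0,1,0,0,0],[0,0,1,0,0,0],[0,0,1,0,0,0],[0,0,1,0,0,0],[0,0,1,0,0,0]], "hand": 1, "newtons": 20}}

```text
clock: 14.3
tcp_pos: [633.4, 53.4, 145.1]
eef_rot: [0.746, -0.666, 0.003, -0.003]
ft_force: [9.6, 1.4, -2.1]
width: 33.4
finger_force: 24.5
```

```bash
cat > arc.py <<'E'
from h import *
import sys
a0,yaw=float(sys.argv[1]),.12
o=observe(); C=R.from_quat(o["eef_rot"]); print(np.round(o["tcp_pos"],1),o["width"],np.round(o["ft_force"],1),np.round(o["moment"],2),np.round(C.as_matrix()[:,1],3))
for a in [float(v) for v in sys.argv[2:]]:
    dy=-80*(np.cos(a)-np.cos(a0)); dz=80*(np.sin(a)-np.sin(a0)); d=[-np.sin(yaw)*dy,np.cos(yaw)*dy,dz]; print(a,np.round(C.inv().apply(d),1))
E
python3 arc.py 1.97 1.85 1.72 1.58 1.44 1.30 1.16 1.02 .88
```

```text
[633.4  53.4 145.1] 33.413895015101495 [ 9.6  1.4 -2.1] [ 0.22 -1.47 -0.01] [-0.994 -0.113 -0.009]
1.85 [ 9.  -0.1 -3.2]
1.72 [19.2 -0.2 -5.4]
1.58 [30.4 -0.3 -6.3]
1.44 [41.5 -0.3 -5.6]
1.3 [52.5 -0.4 -3.4]
1.16 [63.  -0.4  0.4]
1.02 [73.  -0.4  5.6]
0.88 [82.1 -0.4 12.1]
```

>>> {"method": "servo_tool", "body": {"increments": [[0,-3.9,1,0,0,0],[9,-4,-2,0,0,0],[19,-4,-4.4,0,0,0],[30.4,-4,-5.3,0,0,0],[41.5,-4,-4.6,0,0,0],[41.5,-4,-4.6,0,0,0]]}}

```text
clock: 15.05
tcp_pos: [638.5, 11.0, 148.9]
eef_rot: [0.746, -0.666, 0.001, -0.0]
ft_force: [0.2, -0.2, 5.6]
width: 33.4
finger_force: 25.2
```

```bash
python3 arc.py 1.44 1.30 1.16 1.02 .88 .74 .6 .46 .32; python3 - <<'E'
from h import *
snap("scene","f.png",[280,170,360,250],6)
E
```

```text
[638.5  11.  148.9] 33.39838888980491 [ 0.2 -0.2  5.6] [ 0.25 -0.07  0.1 ] [-0.994 -0.112 -0.002]
1.3 [11.  -0.1  2.2]
1.16 [21.5 -0.2  6. ]
1.02 [31.4 -0.2 11.2]
0.88 [40.5 -0.3 17.7]
0.74 [48.6 -0.3 25.4]
0.6 [55.5 -0.4 34.2]
0.46 [61.2 -0.4 43.9]
0.32 [65.4 -0.4 54.2]
```

View pics/f.png

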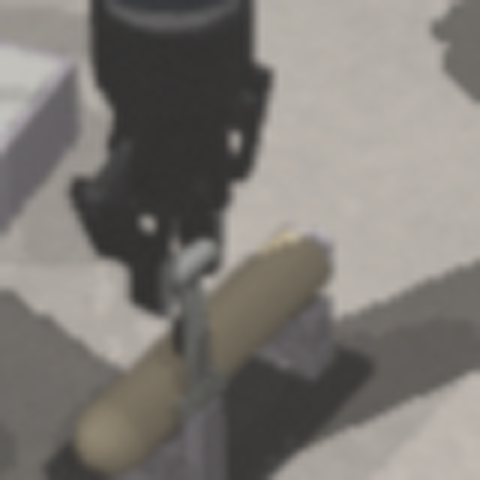

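>>> {"method": "servo_tool", "body": {"increments": [[11,0,2.2,0,0,0],[21.5,0,6,0,0,0],[31.4,0,11.2,0,0,0],[40.5,0,17.7,0,0,0],[48.6,0,25.4,0,0,0],[55.5,0,34.2,0,0,0],[61.2,0,43.9,0,0,0],[65.4,0,54.2,0,0,0]]}}

```text
clock: 16.1
tcp_pos: [646.1, -54.8, 94.0]
eef_rot: [0.746, -0.666, 0.002, 0.0]
ft_force: [2.5, -2.1, 4.1]
width: 33.3
finger_force: 28.0
```

```bash
python3 arc.py .32 .2 .1 .03 .01 -.02
```

```text
[646.1 -54.8  94. ] 33.322629898696 [ 2.5 -2.1  4.1] [-0.27 -0.41  0.01] [-0.994 -0.112 -0.002]
0.2 [2.4 0.  9.3]
0.1 [ 3.6  0.  17.2]
0.03 [ 3.9  0.  22.8]
0.01 [ 4.   0.  24.4]
-0.02 [ 4.   0.  26.8]
```

>>> {"method": "servo_tool", "body": {"increments": [[2.4,0,9.3,0,0,0],[3.6,0,17,0,0,0],[3.6,0,20,0,0,0],[3.6,0,22,0,0,0],[3.6,0,22,0,0,0]]}}

```text
clock: 16.73
tcp_pos: [646.6, -58.8, 71.7]
eef_rot: [0.746, -0.666, 0.002, 0.001]
ft_force: [3.6, -6.1, 2.4]
width: 33.1
finger_force: 30.7
```

>>> {"method": "servo_tool", "body": {"increments": [[0.5,0,1,0,0,0],[0.5,0,2,0,0,0],[0.5,0,3,0,0,0],[0.5,0,3,0,0,0]]}}

```text
clock: 17.23
tcp_pos: [646.6, -58.9, 68.9]
eef_rot: [0.746, -0.666, 0.002, 0.001]
ft_force: [3.3, -4.8, 2.5]
width: 33.6
finger_force: 31.0
```

>>> {"method": "servo_tool", "body": {"increments": [[0,0,1,0,0,0],[0,0,2,0,0,0],[0,0,3,0,0,0],[0,0,3,0,0,0]]}}

```text
clock: 17.73
tcp_pos: [646.6, -58.8, 65.8]
eef_rot: [0.746, -0.666, 0.002, 0.001]
ft_force: [3.7, -5.0, 2.6]
width: 33.1
finger_force: 31.3
```

>>> {"method": "servo_tool", "body": {"increments": [[0,0,1,0,0,0],[0,0,2,0,0,0],[0,0,3,0,0,0],[0,0,3,0,0,0]]}}

```text
clock: 18.23
tcp_pos: [646.6, -58.7, 62.8]
eef_rot: [0.746, -0.666, 0.002, 0.0]
ft_force: [3.7, -4.4, 3.0]
width: 33.4
finger_force: 31.6
```

```bash
cat > strap.py <<'E'
from fit import *
for n in("top","scene"): cv2.imwrite(f"pics/s_{n}.png",grab_frame(n)[:,:,::-1])
for n in("top","scene"):
    for r in place_of(n,"strap_handle")[:3]: print(n,round(r["p"],2),np.round(r["at"],1))
for a in(0,.1,.2,.3):
    c,s=np.cos(.12),np.sin(.12); y=38-80*np.cos(a); w=[579+c*62-s*y,-21.5+s*62+c*y,88+80*np.sin(a)]; print(a,np.round(w,1),np.round(proj("top",w),1),np.round(proj("scene",w),1))
E
python3 strap.py
python3 - <<'E'
import cv2
im=cv2.imread("pics/s_scene.png")[190:260,275:345]; b=cv2.imread("pics/s_top.png")[130:200,265:335]
import numpy as np
cv2.imwrite("pics/g.png",cv2.resize(np.hstack([im,b]),None,fx=5.6,fy=5.6,interpolation=cv2.INTER_CUBIC))
E
```

```text
scene 0.68 [317.9 225. ]
scene 0.61 [292.5 224.9]
scene 0.46 [447.7 216.8]
0 [645.6 -55.8  88. ] [308.5 149.7] [292.3 225.9]
0.1 [645.5 -55.4  96. ] [308.3 149.2] [292.3 223.9]
0.2 [645.4 -54.2 103.9] [307.9 148.8] [292.5 222.1]
0.3 [645.2 -52.2 111.6] [307.2 148.4] [292.9 220.4]
```

>>> {"method": "servo_tool", "body": {"increments": [[0,0,1,0,0,0],[0,0,2,0,0,0],[0,0,3,0,0,0],[0,0,3,0,0,0]]}}

```text
clock: 18.92
tcp_pos: [646.7, -58.7, 61.1]
eef_rot: [0.746, -0.666, 0.002, 0.0]
ft_force: [0.8, -4.1, 9.3]
width: 33.7
finger_force: 32.2
```

```bash
python3 strap.py | head -4
```

```text
top 0.3 [373.2 180.4]
scene 0.63 [441.6 217.6]
scene 0.58 [294.9 223. ]
0 [645.6 -55.8  88. ] [308.5 149.7] [292.3 225.9]
```

>>> {"method": "servo_tool", "body": {"increments": [[0,0,0.7,0,0,0],[0,0,1.4,0,0,0],[0,0,1.4,0,0,0]]}}

```text
clock: 19.5
tcp_pos: [646.7, -58.7, 60.7]
eef_rot: [0.746, -0.666, 0.003, 0.0]
ft_force: [-0.2, -4.1, 15.0]
width: 33.5
finger_force: 32.7
```

>>> {"method": "servo_tool", "body": {"increments": [[0,0,0,0,0,0],[0,0,0,0,0,0],[0,0,0,0,0,0],[0,0,0,0,0,0],[0,0,-30,0,0,0],[0,0,-60,0,0,0],[0,0,-60,0,0,0]], "hand": -0.6}}

```text
clock: 20.38
tcp_pos: [647.5, -57.0, 121.1]
eef_rot: [0.746, -0.666, 0.002, -0.001]
ft_force: [0.1, -0.4, -0.7]
width: 68.4
finger_force: 0.0
```

>>> {"method": "servo_tool", "body": {"increments": [[-1,0,0,0,0,0],[-3,0,0,0,0,0],[-3,0,0,0,0,0],[-3,0,0,0,0,0],[-3,0,0,0,0,0],[-3,0,8,0,0,0],[-3,0,16,0,0,0],[-3,0,16,0,0,0]], "hand": 1}}

```text
clock: 21.38
tcp_pos: [644.0, -53.5, 100.9]
eef_rot: [0.746, -0.666, -0.001, 0.001]
ft_force: [0.2, 0.7, 0.1]
width: -0.0
finger_force: 0.0
```

>>> {"method": "servo_tool", "body": {"increments": [[0,0,2,0,0,0],[0,0,4,0,0,0],[0,0,6,0,0,0],[0,0,7,0,0,0],[0,0,8,0,0,0],[0,0,8,0,0,0]]}}

```text
clock: 22.12
tcp_pos: [645.1, -53.8, 95.3]
eef_rot: [0.746, -0.666, 0.0, -0.0]
ft_force: [-1.4, 0.6, 4.9]
width: -0.1
finger_force: 2.7
```

>>> {"method": "servo_tool", "body": {"increments": [[0,0,1,0,0,0],[0,0,2,0,0,0],[0,0,2,0,0,0]]}}

```text
clock: 22.5
tcp_pos: [645.2, -53.8, 94.8]
eef_rot: [0.746, -0.666, 0.001, -0.0]
ft_force: [-4.9, 0.7, 12.1]
width: 0.2
finger_force: 6.4
```

>>> {"method": "servo_tool", "body": {"increments": [[0,0,-40,0,0,0],[0,0,-90,0,0,0],[-30,0,-130,0,0,0],[-90,0,-130,0,0,0],[-90,0,-130,0,0,0]], "hand": -0.2}}

```text
clock: 23.12
tcp_pos: [634.6, 39.5, 223.2]
eef_rot: [0.748, -0.664, 0.0, -0.001]
ft_force: [0.5, -0.4, -0.0]
width: 51.1
finger_force: 0.0
```

```bash
cat > dial.py <<'E'
from fit import *
for n in("top","scene"): cv2.imwrite(f"pics/dl_{n}.png",grab_frame(n)[:,:,::-1])
c=(516,-302); S=8
D=back
for n in("top","scene"):
    for t,z in(("dial_grip",92),("dial_mark",60)):
        for r in place_of(n,t)[:2]: print(n,t,round(r["p"],2),np.round(r["at"],1),np.round(back(n,r["at"],z),1))
# rectified views (2 px/mm) of planes z=60 (marks) and z=102 (pointer), around c; up = +x, left = +y
out=[]
for n,z in(("top",60),("scene",60),("top",102),("scene",102)):
    im=cv2.imread(f"pics/dl_{n}.png"); W=np.array([[50,50],[50,-50],[-50,-50],[-50,50]],float)+c
    src=np.array([proj(n,[*w,z]) for w in W],np.float32); d=np.array([[0,0],[300,0],[300,300],[0,300]],np.float32)
    out.append(cv2.warpPerspective(im,cv2.getPerspectiveTransform(src,d),(300,300),flags=cv2.INTER_CUBIC))
g=np.vstack([np.hstack(out[:2]),np.hstack(out[2:])]); cv2.imwrite("pics/dl_%s.png"%__import__("sys").argv[1],g)
print(observe()["clock"])
E
python3 dial.py 1; python3 - <<'E'
import cv2,numpy as np
g=cv2.imread("pics/dl_1.png"); b=cv2.imread("pics/dl_scene.png")[195:265,275:345]; 
t=cv2.imread("pics/dl_top.png")[140:210,265:335]
r=np.vstack([cv2.resize(v,(200,300),interpolation=cv2.INTER_CUBIC) for v in (b[:,10:57],t[:,10:57])])
cv2.imwrite("pics/last.png",np.hstack([g,r]))
E
```

```text
top dial_grip 0.62 [386.9 186.5] [ 519.9 -300.7   92. ]
top dial_grip 0.18 [302.2 175.7] [561.9 -33.6  92. ]
top dial_mark 0.87 [372.1 182.2] [ 538.9 -257.8   60. ]
scene dial_grip 0.65 [268.3 177.7] [ 513.9 -300.7   92. ]
scene dial_grip 0.55 [269.7 195.9] [ 586.5 -217.8   92. ]
scene dial_mark 0.83 [269.3 193.5] [ 548.9 -262.3   60. ]
23.425
```

View pics/last.png

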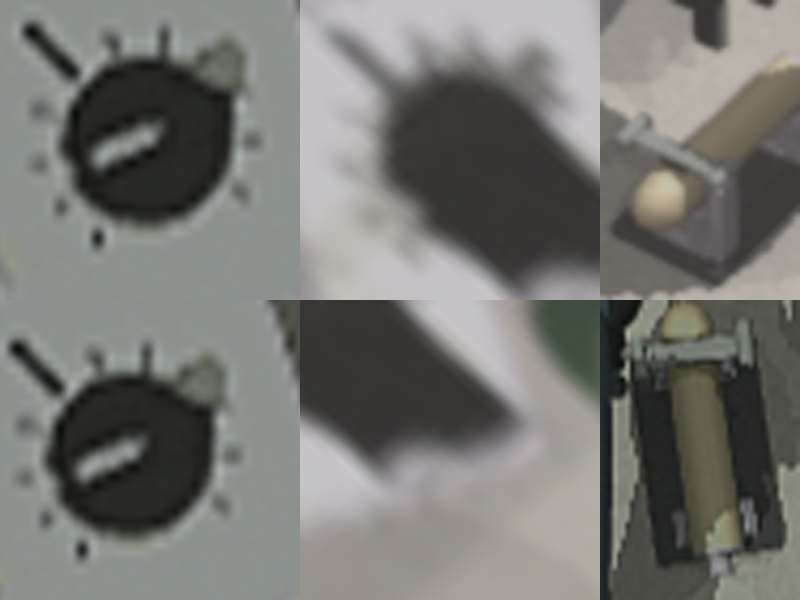

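```bash
python3 plan.py 516.5 -300.5 220 0.429
```

```text
[319.7 154.8   1.9] [ 8.000e-04  1.000e-04 -3.172e-01]
[-0.05  0.51  0.26  1.32 -0.   -1.73] [634.7  34.5 221.8] 23.425 [-0.7 -0.5 -0.2]
```

>>> {"method": "servo_tool", "body": {"increments": [[54,26,2,0,0,-0.16],[108,52,2,0,0,-0.317],[162,78,2,0,0,-0.317],[216,104,2,0,0,-0.317],[270,130,2,0,0,-0.317],[319.7,154.8,2,0,0,-0.317],[319.7,154.8,2,0,0,-0.317],[319.7,154.8,2,0,0,-0.317]], "hand": -0.2}}

```text
clock: 24.42
tcp_pos: [516.7, -299.8, 220.0]
eef_rot: [0.841, -0.54, -0.0, -0.0]
ft_force: [0.3, -0.3, 0.0]
width: 51.3
finger_force: 0.0
```

```bash
python3 plan.py 516.5 -300.5 76 0.429
```

```text
[  0.7   0.5 144. ] [-0.0002  0.0009 -0.0002]
[-0.63  0.43  0.13  1.27  0.   -2.63] [ 516.7 -299.8  220. ] 24.425 [ 0.3 -0.3  0. ]
```

>>> {"method": "servo_tool", "body": {"increments": [[0.5,0.3,50,0,0,0],[0.5,0.3,95,0,0,0],[0.5,0.3,125,0,0,0],[0.5,0.3,138,0,0,0],[0.5,0.3,144,0,0,0],[0.5,0.3,144,0,0,0]]}}

```text
clock: 25.18
tcp_pos: [517.8, -300.1, 77.1]
eef_rot: [0.842, -0.54, 0.001, -0.0]
ft_force: [0.3, -1.0, -0.4]
width: 51.0
finger_force: 0.0
```

>>> {"method": "servo_tool", "body": {"increments": [[0,0,0,0,0,0],[0,0,0,0,0,0],[0,0,0,0,0,0],[0,0,0,0,0,0],[0,0,0,0,0,0]], "hand": 1, "newtons": 25}}

```text
clock: 25.8
tcp_pos: [519.4, -299.6, 77.7]
eef_rot: [0.842, -0.539, 0.002, -0.002]
ft_force: [3.2, 3.3, 1.2]
width: 13.0
finger_force: 30.0
```

>>> {"method": "servo_tool", "body": {"increments": [[0,-1.8,0,0,0,0.1],[0,-1.8,0,0,0,0.25],[0,-1.8,0,0,0,0.42],[0,-1.8,0,0,0,0.59],[0,-1.8,0,0,0,0.76],[0,-1.8,0,0,0,0.92],[0,-1.8,0,0,0,1.08],[0,-1.8,0,0,0,1.22]]}}

```text
clock: 26.8
tcp_pos: [518.1, -299.2, 77.6]
eef_rot: [-0.379, 0.926, 0.0, -0.0]
ft_force: [-3.6, 1.8, 8.0]
width: 13.3
finger_force: 30.9
```

>>> {"method": "servo_tool", "body": {"increments": [[0,0,0,0,0,0],[0,0,0,0,0,0]]}}

```text
clock: 27.05
tcp_pos: [518.1, -299.2, 77.6]
eef_rot: [-0.381, 0.925, 0.0, -0.0]
ft_force: [-3.7, 1.6, 7.6]
width: 13.5
finger_force: 30.8
```

>>> {"method": "servo_tool", "body": {"increments": [[0,0,0,0,0,0],[0,0,0,0,0,0],[0,0,0,0,0,0],[0,0,-20,0,0,0],[0,0,-60,0,0,0],[0,0,-110,0,0,0],[0,0,-160,0,0,0],[0,0,-160,0,0,0]], "hand": -0.3}}

```text
clock: 28.05
tcp_pos: [521.2, -301.0, 241.3]
eef_rot: [-0.381, 0.925, -0.004, 0.003]
ft_force: [0.0, 0.9, 0.3]
width: 55.6
finger_force: 0.0
```

```bash
python3 plan.py 420 40 240 0.782
```

```text
[-168.3  313.4   -1.4] [-0.0061  0.0086  1.57  ]
[-0.63  0.42  0.18  1.31  0.   -1.41] [ 521.2 -301.   241.3] 28.05 [0.  0.9 0.3]
```

>>> {"method": "servo_tool", "body": {"increments": [[-28,53,0,0,0,0],[-56,106,0,0,0,0],[-84,159,0,0,0,0],[-112,212,0,0,0,0],[-140,262,0,0,0,0],[-168,313,0,0,0,0],[-168,313,0,0,0,0],[-168,313,0,0,0,0]]}}

```text
clock: 29.05
tcp_pos: [417.5, 41.1, 235.7]
eef_rot: [-0.381, 0.925, -0.0, -0.0]
ft_force: [1.4, 0.4, -0.4]
width: 55.9
finger_force: 0.0
```

```bash
python3 dial.py 2; python3 - <<'E'
from fit import *
g=cv2.imread("pics/dl_2.png")[300:,:300].astype(int)   # top camera, plane z=102
# dial center in this patch ~ (130,151) apparent skirt; take bright pixels inside the dark disc
v=g.mean(2); h=cv2.imread("pics/dl_2.png")[:300,:300].astype(int).mean(2)
for name,a,c0,r in(("z102",v,(144,146),85),("z60",h,(146,142),82)):
    yy,xx=np.mgrid[:300,:300]; 
    dark=cv2.morphologyEx(((a<75)).astype(np.uint8),cv2.MORPH_OPEN,np.ones((15,15)))
    n,l,s,c=cv2.connectedComponentsWithStats(dark); k=1+np.argmax(s[1:,4]); print(name,"dial blob",s[k],np.round(c[k],1))
    hull=np.zeros((300,300),np.uint8); ct=max(cv2.findContours((l==k).astype(np.uint8),cv2.RETR_EXTERNAL,cv2.CHAIN_APPROX_NONE)[0],key=cv2.contourArea); cv2.drawContours(hull,[cv2.convexHull(ct)],-1,1,-1)
    hull=cv2.erode(hull,np.ones((9,9))); p=(hull>0)&(a>95)
    n2,l2,s2,c2=cv2.connectedComponentsWithStats(p.astype(np.uint8))
    for j in range(1,n2):
        if s2[j,4]<60: continue
        q=np.argwhere(l2==j)[:,::-1].astype(float); m=q.mean(0); w,V=np.linalg.eigh(np.cov((q-m).T)); d=V[:,1]; 
        if d[1]>0: d=-d
        print(" pointer",np.round(m,1),"size",s2[j],"yaw",round(np.arctan2(-d[0],-d[1]),3))
# long mark: dark elongated blob near (51,51) on z60
p=((h<90)).astype(np.uint8)[:110,:110]; n2,l2,s2,c2=cv2.connectedComponentsWithStats(p)
for j in range(1,n2):
    if s2[j,4]<80: continue
    q=np.argwhere(l2==j)[:,::-1].astype(float); m=q.mean(0); w,V=np.linalg.eigh(np.cov((q-m).T)); d=V[:,1]; d=-d if d[1]>0 else d
    print("mark?",np.round(m,1),s2[j],round(np.arctan2(-d[0],-d[1]),3))
M=masks("tube",(576,-22),60,("top",))
im=cv2.imread("pics/dl_2.png")
for y in range(36,240,12): print(" ".join("%3d"%v for v in h[y,12:240:12]))
E
```

```text
top dial_grip 0.63 [386.3 185.1] [ 524.4 -298.9   92. ]
top dial_mark 0.95 [372.7 178.3] [ 551.5 -260.2   60. ]
scene dial_grip 0.7 [266.6 179.1] [ 524.  -298.9   92. ]
scene dial_mark 0.91 [269.7 192.4] [ 543.5 -266.    60. ]
29.35
z102 dial blob [   48    72   166   164 19313] [131.9 157.4]
 pointer [116.5 115.6] size [ 93  87  49  57 983] yaw 0.748
z60 dial blob [   63    56   171   168 20377] [149.  143.4]
 pointer [133.3 100.7] size [ 109   71   51   59 1046] yaw 0.748
mark? [50.9 51.2] [  23   23   57   58 1201] 0.767
mark? [94.8 93. ] [  69   65   41   45 1072] -0.642
tube top 0.88 [287.8, 141.2, 307.7, 206.0] 647
143  88  24  96 146 138 135 136  95  87  92  97 109  85 144 136 136 136 136
136 142  97  35  98 146 138 141 103  70 100  99  83 100 145 139 130 123 136
135 137 144  90  26  94 142 127 112  51  55  59  47  75 102 104 104 138 136
135 135 137 141  81  25 145  90  62  74  22  30  30  31  34  57 108 140 136
134 135 136 140 138 118 115  70  80 145  71  21  31  34  29  30  54  96 140
134 136 127 133 151 125  36  22  39 115 136  63  23  30  34  33  27  60 125
135 138  95 112 145  54  24  30  25  39 112 133  61  29  35  34  30  29  90
134 135 119 121 120  28  34  34  31  28  38 109 119  37  34  35  33  26  58
135 135 139 148 108  26  35  36  33  32  30  42  76  38  37  33  36  30  40
134 135 139 149  82  27  34  36  36  35  31  30  30  35  35  36  34  28  47
136 134 119 136 110  16  35  36  35  37  35  32  34  37  37  37  35  29  57
135 133 105 124 154  43  30  34  36  36  35  35  34  33  37  37  35  27  78
134 136 139 138 144  86  19  35  35  35  37  38  36  32  36  37  30  42 125
134 135 134 136 130 121  45  26  33  36  36  36  37  35  31  26  29 116 136
134 133 135 139  82 131 115  54  26  25  28  31  32  30  24  52 114 148 139
134 135 135 138 114 141 143 126  82  51  48  37  37  37  72 121 146 136 135
134 136 135 135 136 135 141 108 146 121 114 101  98 105 142 140 136 135 134
```

```bash
python3 -c "
from workcell import *
print(close_job())"
```

```text
the job is handed in; nothing more can be done
None
```

The job is handed in: the tube is seated evenly in the cradle, the strap is pressed down on it, and the dial pointer is within about 0.03 rad of the long thick mark by camera measurement. It took about 29 of the 58 s, and the mug, tumbler and bottle were left alone.

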